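Put two paint markers away in their capping cradles

ROBOT

A 6-joint arm with a two-finger parallel gripper is mounted at the origin on the work surface. World frame = base frame: x ahead of the robot, y to its left, z up, the work surface at z = 0. Lengths are in m, angles in rad, forces in N, time in s.
With the tool pointing down it reaches from about 0.3 to 0.875 m from the base axis. Payload 4.2 kg.
Tool frame: the origin (TCP) lies at the very end of the fingers, on their centre line; the grasp point (between the pads) lies 19 mm behind it (bot.grasp_offset is the distance from the TCP to the grasp point, in m); z points along the fingers, y is the line along which they close (so a half turn about z gives the same grasp; the last joint's range is limited). The gripper opens to 85 mm and grips with 20 to 120 N. Pads are 22 mm wide; open, the fingers measure 114 mm over their backs; the gripper's body (76 mm by 85 mm) begins 54 mm behind the grasp point. The pads swing forward as they close: fully open they stand 13 mm farther back than shut.
Start: joints at [1.163, 0.32, 1.565, -0, 1.257, -0.02], TCP at [0.217, 0.532, 0.231] pointing down, gripper open.
Joint ranges: [-3.11, 3.11], [-0.84, 2.01], [0.21, 2.61], [-1.34, 4.49], [0.05, 2.63], [-2.56, 2.56]. Speed limits (rad/s): [2.57, 2.57, 3.14, 3.14, 3.14, 3.14].

INTERFACE

Orientations are given as a unit quaternion [x, y, z, w].
In Python, from bench import bot, optics, finder gives the robot as it stands. The module is installed in compiled form; this text tells all that it offers.
- The arm moves only by the tool jog_arm, never from a script. Its argument "series" is a list of rows, each an object of numbers: "tx", "ty", "tz": the shift along the tool's x, y, z in cm; "twist": the turn about the tool's z in units of 6 degrees (1.0 is 6 degrees). In form: [{"tx": .., "ty": .., "tz": .., "twist": ..}, ...]. A call has 1 to 5 rows; each row is the pose to reach, as a shift and turn from the pose commanded when the call began, along the tool's axes at that moment; what a row does not reach only later rows make up. A row lasts 1/10 s, in which the tool goes at most 50 mm and 8.59 degrees, less where a joint would pass 70% of its speed; a pose out of reach is approached as far as the arm can. A call with a gripper value outside its range is refused whole. "claw" is the opening, from 0 (shut) to 1 (fully open), set as the call begins (left out, the last holds). The fingers move at their own pace and stop on an object; the grip force is fixed at half the most. Time passes only in rows, so rows that repeat a pose let the fingers close. It gives the time, the measured TCP pose, the force, the opening and the grip force at its end, in the units of the state.
- bot.get_obs(): the state, without advancing time (a new reading comes with each control period).
- optics.grab_frame(name): name is "scene" or "top" or "wrist"; returns a dict with "frame" (480x640x3 uint8, red, green, blue), "range_z" (480x640 float32, m along the optical axis (not along the pixel's ray), 0 where there is no reading), "vertical_fov" (degrees; the focal length in pixels is half the picture's height over the tangent of half this angle, whatever the lens; pixels are square), "cx", "cy" (the principal point, pixels), "R" (3x3) and "t" (3): a world point X has camera coordinates R X + t. Camera axes: x right, y down, z forward; pixel columns grow to the right and rows downward; lengths in m; the calibration is good to about 2 mm. A picture is of the moment at which its call begins.
- bot.job_done(): hands the job in; it is judged then, once.
Trained networks look in a picture, given as the dict that the camera call returned (one of the last four; its "shot" number tells which), for a name from the list of things; names that differ only in an ending like _2 or _b are one class to them, and where a whole thing is asked for, a point or a joint stands for the part that bears it (a point fixed in the world has none). Each returns a list of dicts, best first, with "conf" (0 to 1); they miss things now and then, are a little off and sometimes report something else, mostly with a low value. They report only what shows in the picture. A call takes as long as a camera call. They do not tell look-alikes from the thing itself.
- finder.masks_of(query, picture): "mask" (480x640 bool, what is visible of it) and "bbox" ([centre column, centre row, width, height] in pixels, round what is visible of it).
The state is a dict: "time": time; "q": joint angles; "joint_velocities": joint speeds; "effort": joint torques, N m; "tool_pos": TCP position; "eef_rot": TCP orientation; "force": force on the tool from outside, world axes, zero at the start; "torque": the same for the moment, N m; "grip_width": opening from 0.0 (shut) to 1.0 (fully open); "grasp_force": force on a finger pad.
Only numpy, scipy, OpenCV 4.12 (cv2) and the standard library are available. Lean on these libraries where they do the work, as an engineer would, in place of code of your own. Each camera call takes 0.05 s, during which the arm holds its last target. There are 200 camera calls.

TASK

Put the two markers away so they do not dry out: lay the long one in the long cradle and the short one in the short cradle, nib toward the cap, then push each cap fully home over the nib. One cap has been left pushed on over an empty cradle, so draw that one fully off before its marker goes in; leave the tape dispenser, brass plate and micrometer where they are.

Things in the scene. Friction and masses are not known exactly. Their poses are not given: they have to be found in the camera images.
- cradle_long: Fixed grey cradle (long), base 265 x 74 x 8 mm. Origin on table under mid-barrel of a properly laid marker; x from cap end to tail, y across, z up. Two black 90-degree V saddles (10 mm along x, 56 wide, 53 high) at x = -61 and +49 mm, free for fingers between. Laid marker: axis 50 mm up, nib to -x (cap). Black tail stop, 70 mm high, face at x = +73 mm.
- cradle_short: Fixed grey cradle (short), base 225 x 74 x 8 mm. Origin on table under mid-barrel of a properly laid marker; x from cap end to tail, y across, z up. Two black 90-degree V saddles (10 mm along x, 56 wide, 53 high) at x = -41 and +29 mm, free for fingers between. Laid marker: axis 50 mm up, nib to -x (cap). Black tail stop, 70 mm high, face at x = +53 mm.
- cap_long (a joint): Slide of the long cradle's cap: blue tube, 38 mm outside, 30 inside, 42 long, closed at -x end, axis 50 mm up, orange tab on top. 0 = fully off, 0.050 m = home (mouth at cradle x = -72 mm); moves along +x. A friction detent (6 N) holds it wherever it is left. Takes the whole nose; pushes a marker up to 10 mm too far forward back. Starts off or nearly off.
- cap_short (a joint): Slide of the short cradle's cap: blue tube, 38 mm outside, 30 inside, 42 long, closed at -x end, axis 50 mm up, orange tab on top. 0 = fully off, 0.050 m = home (mouth at cradle x = -52 mm); moves along +x. A friction detent (6 N) holds it wherever it is left. Takes the whole nose; pushes a marker up to 10 mm too far forward back. Starts pushed on or part on.
- tab_long (a point): Middle of the top edge of the orange tab on the long cradle's cap, 112 mm above the table. Upright plate, 8 mm thick along the slide (the point is midway), 44 mm wide, free from 69 to 112 mm up: push either face or pinch it. Moves with the cap.
- tab_short (a point): Middle of the top edge of the orange tab on the short cradle's cap, 112 mm above the table. Upright plate, 8 mm thick along the slide (the point is midway), 44 mm wide, free from 69 to 112 mm up: push either face or pinch it. Moves with the cap.
- marker_long: Loose long marker, 175 mm overall: white round barrel, 34 mm diameter, 140 mm long (last 12 mm is a blue square tail block, stops rolling), then 35 mm of grey 18 mm nose with black nib. About 120 g. Origin on the axis at mid-barrel; nib to its -x. Starts lying on the table, axis 17 mm up, nib roughly to the robot.
- marker_short: Loose short marker, 135 mm overall: white round barrel, 34 mm diameter, 100 mm long (last 12 mm is a blue square tail block, stops rolling), then 35 mm of grey 18 mm nose with black nib. About 120 g. Origin on the axis at mid-barrel; nib to its -x. Starts lying on the table, axis 17 mm up, nib roughly to the robot.
- nib_long (a point): Tip of the long marker's nib, 105 mm from its origin along -x.
- nib_short (a point): Tip of the short marker's nib, 85 mm from its origin along -x.
- tape: Black desk tape dispenser, 130 x 55 mm, 87 mm high, loose; origin under its centre. Leave it.
- plate: Brass engraved plate, 100 x 130 x 8 mm, loose; origin under its centre. Leave it.
- micrometer: Micrometer lying flat, about 145 x 55 mm, 20 mm high, loose; origin under its frame. Leave it.
There are look-alikes about, which are no part of the job. Leave any pink look-alike of the marker_long alone. What is shaped like the cradle_short but pink is not meant.

How it is judged:
By the outcome, as a careful person would: the job done as asked, in the order asked, and still so for the second after the job is handed in, with the robot touching nothing.
It also fails if it takes over 67 s, if anything falls off the work surface, if the arm or the gripper's body presses on something with over 40 N, if the wrist force passes 120 N, or if a joint passes its speed limit or range.

## Working session

There is one attempt and no reset: what is moved stays moved. The work goes in short steps, Python scripts to look and compute and a tool call to move; the robot and the scene stay as the last step left them, time stands still between calls to the robot, and variables do not carry over. Pictures are saved under pics/ and viewed, at most 10 in all, crops included, and the job is handed in when it is done.

Besides the shell and the picture viewer there is one more tool, called after ">>>" as name(argument=value, ...) on one line, values as JSON. jog_arm: Moves the arm, as the interface text tells. Its arguments: {"type":"object","properties":{"series":{"type":"array","items":{"type":"object","properties":{"tx":{"type":"number"},"ty":{"type":"number"},"tz":{"type":"number"},"twist":{"type":"number"}}}},"claw":{"type":"number"}},"required":["series"]}

```bash
mkdir -p pics; cat > h.py <<'E'
import numpy as np, cv2
from bench import bot, optics, finder
def cloud(p):
    f=240/np.tan(np.radians(p["vertical_fov"])/2); z=p["range_z"]
    v,u=np.mgrid[0:480,0:640]
    c=np.stack([(u-p["cx"])/f*z,(v-p["cy"])/f*z,z],-1)
    return (c-np.array(p["t"]))@np.array(p["R"])
def save(p,n): cv2.imwrite('pics/'+n,cv2.cvtColor(p["frame"],cv2.COLOR_RGB2BGR))
E
python3 - <<'E'
from h import *
np.set_printoptions(precision=3,suppress=True)
ps={n:optics.grab_frame(n) for n in("top","scene")}
for n,p in ps.items():
    save(p,n+'0.png'); C=cloud(p)
    for q in("cradle_long","cradle_short","cap_long","cap_short","marker_long","marker_short","tape","plate","micrometer"):
        for d in finder.masks_of(q,p)[:4]:
            m=d["mask"]&(p["range_z"]>0)
            print(n,q,round(d["conf"],2),np.round(d["bbox"]),np.median(C[m],0) if m.any() else None, p["frame"][m].mean(0).round() if m.any() else None)
o=bot.get_obs();print(o["time"],o["tool_pos"],o["eef_rot"])
E
```

```text
top cradle_long 0.91 [380. 236.  47. 132.] [ 0.563 -0.088  0.008] [66. 73. 75.]
top cradle_short 0.92 [205. 391.  75. 116.] [0.235 0.264 0.009] [92. 60. 76.]
top cradle_short 0.68 [287. 240.  42. 111.] [0.553 0.108 0.009] [60. 67. 70.]
top cradle_short 0.36 [479. 276.  40.  62.] [ 0.494 -0.288  0.03 ] [80. 89. 95.]
top cap_long 0.68 [390. 286.  23.  20.] [ 0.466 -0.1    0.067] [39. 48. 71.]
top cap_short 0.64 [287. 260.  24.  28.] [0.508 0.102 0.066] [43. 49. 66.]
top cap_short 0.61 [210. 438.  34.  27.] [0.166 0.231 0.067] [35. 35. 52.]
top marker_long 0.8 [129. 270.  25.  82.] [0.492 0.434 0.03 ] [103.  61.  76.]
top marker_long 0.69 [204. 272.  30.  83.] [0.491 0.277 0.029] [86. 93. 95.]
top marker_short 0.95 [477. 277.  39.  57.] [ 0.492 -0.287  0.029] [81. 89. 95.]
top tape 0.75 [202. 160.  44.  67.] [0.727 0.295 0.045] [34. 38. 37.]
top plate 0.79 [294. 135.  60.  46.] [0.794 0.102 0.007] [113.  85.  29.]
top micrometer 0.62 [399. 123.  22.  65.] [ 0.821 -0.136  0.018] [44. 45. 46.]
scene cradle_long 0.73 [281. 244.  71.  90.] [ 0.564 -0.083  0.011] [97. 97. 97.]
scene cradle_s
[... 374 characters left out ...]
. 49.]
scene marker_long 0.76 [476. 330.  34.  60.] [0.508 0.442 0.031] [169. 105. 124.]
scene marker_long 0.67 [419. 294.  24.  63.] [0.507 0.284 0.031] [136. 139. 144.]
scene marker_long 0.45 [279. 244.  70.  93.] [ 0.563 -0.083  0.011] [98. 98. 98.]
scene marker_short 0.83 [242. 199.  42.  22.] [ 0.502 -0.285  0.028] [124. 128. 136.]
scene marker_short 0.23 [297. 209.  22.  30.] [ 0.48  -0.095  0.071] [84. 64. 67.]
scene tape 0.58 [375. 375.  56.  55.] [0.749 0.305 0.048] [77. 79. 77.]
scene plate 0.81 [288. 355.  70.  55.] [0.797 0.105 0.008] [173. 132.  72.]
scene micrometer 0.81 [204. 307.  50.  48.] [ 0.826 -0.132  0.018] [89. 86. 87.]
1.0 [0.217 0.532 0.231] [0.193 0.981 0.    0.   ]
```

```bash
cat > meas.py <<'E'
from h import *
np.set_printoptions(precision=4,suppress=True)
p=optics.grab_frame("top"); C=cloud(p); F=p["frame"].astype(float)
cv2.imwrite('pics/top1.png',cv2.resize(cv2.cvtColor(p["frame"],cv2.COLOR_RGB2BGR)[90:390,90:530],None,fx=1.8,fy=1.8,interpolation=cv2.INTER_CUBIC))
def rect(P): return cv2.minAreaRect(np.ascontiguousarray(P[:,:2]*1000,dtype=np.float32))
def box(c,r): return (abs(C[...,0]-c[0])<r[0])&(abs(C[...,1]-c[1])<r[1])&(p["range_z"]>0)
for n,c in dict(marker_long=(.49,.277),marker_short=(.49,-.287)).items():
    m=box(c,(.13,.07))&(C[...,2]>.006)&(C[...,2]<.06); print(n,m.sum(),rect(C[m]),C[m][:,2].max())
    P=C[m&(C[...,2]>.024)][:,:2]; print('  barrel',rect(P)); cv=cv2.fitLine(P.astype(np.float32),cv2.DIST_HUBER,0,.001,.001).ravel(); print('  line',cv,np.degrees(np.arctan2(cv[1],cv[0])))
for n,c in dict(cradle_long=(.56,-.09),cradle_short=(.553,.106)).items():
    b=box(c,(.17,.08))
    m=b&(C[...,2]>.004)&(C[...,2]<.012); print(n,m.sum(),rect(C[m]))
    s=F.max(-1)<40
    m=b&(C[...,2]>.045)&(F[...,2]<F[...,0]*1.3)&(C[...,2]<.075); print('  high',rect(C[m]))
    t=b&(C[...,2]>.1); print('  tab',t.sum(),rect(C[t]),C[t].mean(0))
    bl=b&(C[...,2]>.05)&(C[...,2]<.075)&(F[...,2]>F[...,0]*1.4); print('  blue',bl.sum(),rect(C[bl]))
    st=b&(C[...,2]>.064)&(C[...,0]>c[0]+.03); print('  stop',st.sum(),rect(C[st]))
m=(p["range_z"]>0)
for n,c in dict(tape=(.73,.295),plate=(.794,.102),mic=(.82,-.136)).items():
    q=box(c,(.1,.09))&(C[...,2]>.004); print(n,rect(C[q]),C[q][:,2].max())
print(bot.get_obs()["time"])
E
python3 meas.py
```

```text
marker_long 1247 ((488.0280456542969, 280.6513366699219), (108.32893371582031, 157.46067810058594), 76.64456176757812) 0.03805191925298767
  barrel ((485.6616516113281, 275.9961242675781), (171.02548217773438, 34.16987991333008), 18.9544677734375)
  line [0.9503 0.3113 0.4972 0.28  ] 18.139208
marker_short 944 ((484.8597412109375, -288.4296569824219), (45.181861877441406, 135.2825927734375), 70.70694732666016) 0.037775022546079826
  barrel ((489.5035095214844, -287.9540100097656), (33.785011291503906, 125.30133056640625), 62.619224548339844)
  line [ 0.8844 -0.4667  0.4952 -0.2901] -27.820524
cradle_long 2863 ((559.59375, -89.3429946899414), (337.4389953613281, 156.72579956054688), 0.11142312735319138)
  high ((565.9000854492188, -88.96822357177734), (247.9115753173828, 71.7336654663086), 8.162870407104492)
  tab 103 ((480.22406005859375, -100.07339477539062), (8.037618637084961, 43.904144287109375), 7.7372002601623535) [ 0.4799 -0.0995  0.1102]
  blue 360 ((563.6506958007812, -88.6898422241211), (243.99990844726562, 62.184391021728516), 6.523542404174805)
  stop 174 ((682.3395385742
[... 351 characters left out ...]
9321289), (8.32353401184082, 42.89108657836914), 7.661041259765625) [0.52   0.1043 0.1103]
  blue 369 ((566.269775390625, 109.21907806396484), (168.6225128173828, 62.693580627441406), 8.475791931152344)
  stop 181 ((653.9334716796875, 121.93534088134766), (13.952301979064941, 58.93223571777344), 8.901601791381836)
tape ((729.356201171875, 293.80035400390625), (172.60714721679688, 196.99191284179688), 89.55517578125) 0.09107849220140565
plate ((791.7434692382812, 104.56507110595703), (172.97561645507812, 190.11367797851562), 89.00385284423828) 0.01370686203133086
mic ((819.2318725585938, -131.70843505859375), (169.72280883789062, 196.2142791748047), 89.78077697753906) 0.02380503926208129
1.05
```

View pics/top1.png

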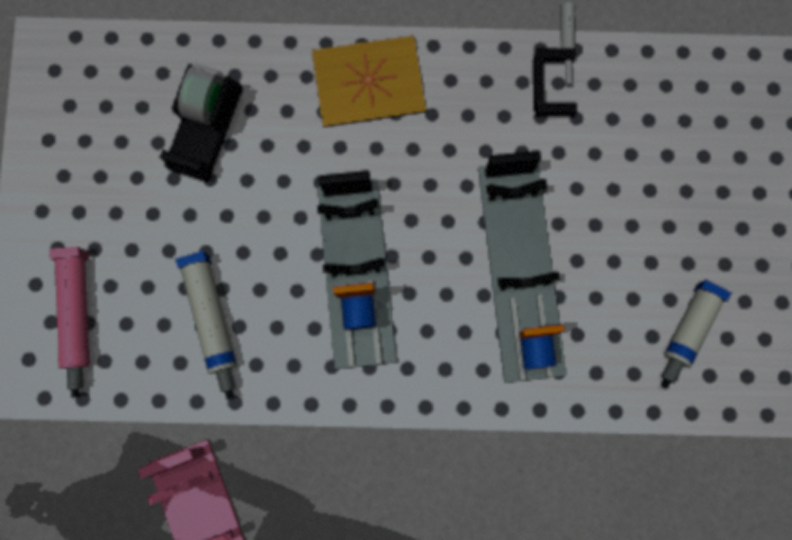

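```bash
cat > m2.py <<'E'
from h import *
np.set_printoptions(precision=4,suppress=True)
p=optics.grab_frame("top"); C=cloud(p); F=p["frame"].astype(float)
cv2.imwrite('pics/crop1.png',cv2.resize(cv2.cvtColor(p["frame"],cv2.COLOR_RGB2BGR)[200:330,170:520],None,fx=2.2,fy=2.2,interpolation=cv2.INTER_CUBIC))
k=np.ones((5,5),np.uint8)
for q,c,L in(("marker_long",(.491,.277),70),("marker_short",(.492,-.287),50)):
    for d in finder.masks_of(q,p):
        m=(cv2.dilate(d["mask"].astype(np.uint8),k)>0)&(p["range_z"]>0)&(C[...,2]>.005)
        if np.hypot(*(np.median(C[m],0)[:2]-c))<.03:
            P=C[m]; B=P[P[:,2]>.022][:,:2]
            f=cv2.fitLine(B.astype(np.float32),cv2.DIST_HUBER,0,.001,.001).ravel(); u=f[:2]; s=(P[:,:2]-f[2:])@u; n=(P[:,:2]-f[2:])@[-u[1],u[0]]
            print(q,d["conf"],'ang',np.degrees(np.arctan2(u[1],u[0])),'ext',s.min(),s.max(),'lat',np.percentile(n,[2,98]),'from tail',f[2:]+u*(s.max()-L/1000),'from nib',f[2:]+u*(s.min()+(L+35)/1000)); break
for q,c in(("cradle_long",(.563,-.088)),("cradle_short",(.553,.108))):
    for d in finder.masks_of(q,p):
        m=(cv2.dilate(d["mask"].astype(np.uint8),k)>0)&(p["range_z"]>0)&(C[...,2]>.0045)
        if np.hypot(*(np.median(C[m],0)[:2]-c))<.03:
            print(q,d["conf"],cv2.minAreaRect((C[m][:,:2]*1000).astype(np.float32)))
            x=C[m]; b=x[x[:,2]<.012]; print(' base only',cv2.minAreaRect((b[:,:2]*1000).astype(np.float32)))
            r=cv2.minAreaRect((b[:,:2]*1000).astype(np.float32)); break
E
python3 m2.py
```

```text
marker_long 0.62 ang 18.093489 ext -0.09878481188182502 0.07597032857118874 lat [-0.0153  0.0172] from tail [0.5002 0.2806] from nib [0.5004 0.2807]
marker_short 0.88 ang -27.283033 ext -0.07932356405705775 0.05630761670712438 lat [-0.0163  0.0152] from tail [ 0.5016 -0.2933] from nib [ 0.5011 -0.293 ]
cradle_long 0.57 ((560.990966796875, -94.75694274902344), (268.6935729980469, 85.12713623046875), 7.860413074493408)
 base only ((560.990966796875, -94.75694274902344), (268.6935729980469, 85.12713623046875), 7.860413074493408)
cradle_short 0.73 ((550.2576904296875, 110.30902099609375), (228.10263061523438, 77.62324523925781), 7.698672294616699)
 base only ((550.2576904296875, 110.30902099609375), (228.10263061523438, 77.62324523925781), 7.698672294616699)
```

View pics/crop1.png

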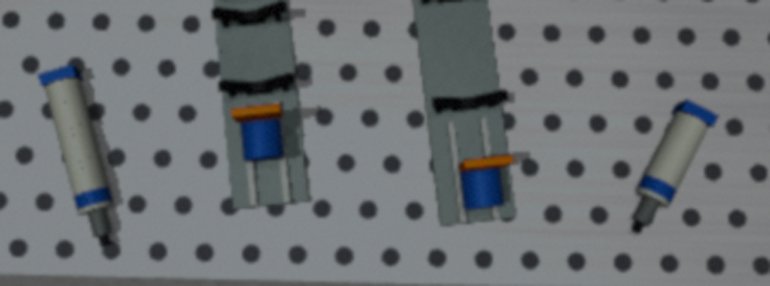

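```bash
cat > plan.py <<'E'
# usage: from plan import to ; rows toward a world pose (yaw = direction of tool y, deg)
from h import *
from scipy.spatial.transform import Rotation as R
def to(x,y,z,yaw,o=None,frm=None):
    """frm: (x,y,z,yaw) assumed start, else current"""
    if frm is None:
        o=bot.get_obs(); M=R.from_quat(o["eef_rot"]).as_matrix(); p=np.array(o["tool_pos"])
        cy=np.degrees(np.arctan2(M[1,1],M[0,1]))
    else: p=np.array(frm[:3]); cy=frm[3]
    c,s=np.cos(np.radians(cy)),np.sin(np.radians(cy))
    T=np.array([[-s,c,0],[c,s,0],[0,0,-1]]).T   # columns: tool x,y,z
    d=T.T@(np.array([x,y,z])-p)*100
    print('from',p.round(4),round(cy,2),'-> tx %.2f ty %.2f tz %.2f twist %.2f'%(*d,-((yaw-cy+90)%180-90)/6))
E
python3 - <<'E'
from plan import *
p=optics.grab_frame("top"); C=cloud(p)
for n,o,xs in(("long",(.605,-.084),(-61,49,79)),("short",(.5965,.1145),(-41,29,59))):
    u=np.array([np.cos(np.radians(7.8)),np.sin(np.radians(7.8))]); d=(C[...,:2]-o)*1000
    a=d@u; l=d@[-u[1],u[0]]; 
    for x in xs:
        m=(abs(a-x)<12)&(abs(l)<40)&(C[...,2]>(.03 if x<70 else .06))&(p["range_z"]>0)
        print(n,x,m.sum(),'along mean',a[m].mean().round(1),np.percentile(a[m],[3,97]).round(1),'lat',np.percentile(l[m],[2,98]).round(1), 'zmax',C[m][:,2].max())
    m=(abs(l)<40)&(C[...,2]>.095)&(a<0)&(a>-200); print(' tab',a[m].mean(),np.percentile(l[m],[2,98]),np.percentile(a[m],[3,97]))
R78=97.8
# off the mouth face of short tab (tab at cradle -76): start 25 mm clear on +x side
o=np.array([.5965,.1145]);
w=o+u*-.048
to(w[0],w[1],.16,R78); to(w[0],w[1],.08,R78,frm=(w[0],w[1],.16,R78))
E
```

```text
long -61 161 along mean -61.6 [-66.5 -56.6] lat [-33.8  34.6] zmax 0.05778945646301573
long 49 171 along mean 47.7 [43.2 53.4] lat [-33.6  34.7] zmax 0.05791325600662398
long 79 189 along mean 77.3 [72.3 83.8] lat [-28.4  28.6] zmax 0.07388520426320126
 tab -126.0778026206106 [-20.05180356  22.20998206] [-129.62549046 -121.99242206]
short -41 168 along mean -42.4 [-46.9 -37.2] lat [-34.5  35.5] zmax 0.057551702033963724
short 29 176 along mean 27.3 [22.9 32.9] lat [-34.1  35.1] zmax 0.05848694846343487
short 59 294 along mean 55.4 [51.6 63.2] lat [-29.3  28.3] zmax 0.07425670404501973
 tab -77.37080724090748 [-20.74236449  21.350941  ] [-80.61371787 -72.79198155]
from [0.2174 0.5323 0.2314] 67.78 -> tx -46.74 ty -26.75 tz 7.14 twist -5.00
from [0.5489 0.108  0.16  ] 97.8 -> tx 0.00 ty 0.00 tz 8.00 twist -0.00
```

>>> jog_arm(series=[{"tx": -46.7, "ty": -26.7, "tz": 6, "twist": -5}, {"tx": -46.7, "ty": -26.7, "tz": 6, "twist": -5}, {"tx": -46.7, "ty": -26.7, "tz": 6, "twist": -5}, {"tx": -46.7, "ty": -26.7, "tz": 6, "twist": -5}, {"tx": -46.7, "ty": -26.7, "tz": 6, "twist": -5}], claw=0)

```text
time: 1.85
tool_pos: [0.3659, 0.3426, 0.2047]
eef_rot: [-0.069, 0.998, 0.0, 0.0]
force: [0.9, 0.2, 0.7]
grip_width: 0.143
grasp_force: 0.0
```

```bash
python3 -c "
from plan import *
to(.5477,.108,.16,97.8)"
```

```text
from [0.3659 0.3426 0.2047] 97.92 -> tx -14.77 ty -25.74 tz 4.47 twist 0.02
```

>>> jog_arm(series=[{"tx": -14.8, "ty": -25.7, "tz": 4.5}, {"tx": -14.8, "ty": -25.7, "tz": 4.5}, {"tx": -14.8, "ty": -25.7, "tz": 4.5}, {"tx": -14.8, "ty": -25.7, "tz": 4.5}, {"tx": -14.8, "ty": -25.7, "tz": 4.5}])

```text
invalid input
```

```bash
python3 -c "
from plan import *
to(.5477,.108,.085,97.8)"
```

```text
from [0.3659 0.3426 0.2047] 97.92 -> tx -14.77 ty -25.74 tz 11.97 twist 0.02
```

>>> jog_arm(series=[{"tx": -14.8, "ty": -25.7, "tz": 4.5, "twist": 0}, {"tx": -14.8, "ty": -25.7, "tz": 4.5, "twist": 0}, {"tx": -14.8, "ty": -25.7, "tz": 4.5, "twist": 0}, {"tx": -14.8, "ty": -25.7, "tz": 4.5, "twist": 0}, {"tx": -14.8, "ty": -25.7, "tz": 4.5, "twist": 0}], claw=0)

```text
time: 2.35
tool_pos: [0.5173, 0.1468, 0.1671]
eef_rot: [-0.068, 0.998, 0.0, 0.0]
force: [1.0, 1.6, -0.8]
grip_width: 0.001
grasp_force: 0.0
```

```bash
python3 -c "
from plan import *
to(.5477,.108,.085,97.8)"
```

```text
from [0.5173 0.1468 0.1671] 97.77 -> tx -2.48 ty -4.25 tz 8.21 twist -0.01
```

>>> jog_arm(series=[{"tx": -2.5, "ty": -4.2, "tz": 0, "twist": 0}, {"tx": -2.5, "ty": -4.2, "tz": 4, "twist": 0}, {"tx": -2.5, "ty": -4.2, "tz": 8.2, "twist": 0}, {"tx": -2.5, "ty": -4.2, "tz": 8.2, "twist": 0}], claw=0)

```text
time: 2.75
tool_pos: [0.5428, 0.109, 0.0803]
eef_rot: [-0.067, 0.998, -0.001, -0.006]
force: [-0.8, -0.7, 0.5]
grip_width: -0.001
grasp_force: 0.0
```

>>> jog_arm(series=[{"tx": 1, "ty": 0, "tz": 0, "twist": 0}, {"tx": 2, "ty": 0, "tz": 0, "twist": 0}, {"tx": 2.8, "ty": 0, "tz": 0, "twist": 0}, {"tx": 3.5, "ty": 0, "tz": 0, "twist": 0}, {"tx": 4, "ty": 0, "tz": 0, "twist": 0}], claw=0)

```text
time: 3.25
tool_pos: [0.5099, 0.1058, 0.0882]
eef_rot: [-0.068, 0.998, 0.0, 0.005]
force: [5.7, 1.6, -4.7]
grip_width: 0.001
grasp_force: 3.1
```

>>> jog_arm(series=[{"tx": 0.3, "ty": 0, "tz": 0, "twist": 0}, {"tx": 0.3, "ty": 0, "tz": 0, "twist": 0}], claw=0)

```text
time: 3.45
tool_pos: [0.5065, 0.1053, 0.0882]
eef_rot: [-0.068, 0.998, 0.0, 0.005]
force: [5.1, -0.5, -2.8]
grip_width: 0.002
grasp_force: 2.3
```

```bash
cat > tabs.py <<'E'
from plan import *
p=optics.grab_frame("top"); C=cloud(p)
u=np.array([np.cos(np.radians(7.8)),np.sin(np.radians(7.8))])
F=p["frame"].astype(float)
for n,o in(("long",(.604,-.084)),("short",(.5953,.1143))):
    d=(C[...,:2]-o)*1000; a=d@u; l=d@[-u[1],u[0]]
    m=(abs(l)<30)&(C[...,2]>.09)&(C[...,2]<.12)&(a<-40)&(a>-200)&(F[...,0]>1.8*F[...,2]); print(n,m.sum(),a[m].mean() if m.any() else '',np.percentile(a[m],[3,97]) if m.any() else '')
    M=(np.array(bot.get_obs()["tool_pos"][:2])-o)*1000; print('  tcp in cradle',M@u, M@[-u[1],u[0]])
E
python3 tabs.py
```

```text
long 106 -125.23454483677389 [-128.74028614 -121.03470556]
  tcp in cradle -70.94127614805066 200.79637453780896
short 7 -107.30834580638465 [-108.30556336 -105.58566364]
  tcp in cradle -89.23416794967173 3.150352292143225
```

>>> jog_arm(series=[{"tx": 0.2, "ty": 0, "tz": 0, "twist": 0}, {"tx": 0.2, "ty": 0, "tz": 0, "twist": 0}], claw=0)

```text
time: 3.7
tool_pos: [0.505, 0.1051, 0.0881]
eef_rot: [-0.068, 0.998, 0.001, 0.005]
force: [5.4, -0.0, 1.1]
grip_width: -0.001
grasp_force: 2.6
```

>>> jog_arm(series=[{"tx": 0.2, "ty": 0, "tz": 0, "twist": 0}, {"tx": 0.2, "ty": 0, "tz": 0, "twist": 0}], claw=0)

```text
time: 3.9
tool_pos: [0.5048, 0.1051, 0.0882]
eef_rot: [-0.068, 0.998, 0.001, 0.007]
force: [9.8, 1.2, -1.2]
grip_width: 0.001
grasp_force: 4.6
```

```bash
python3 -c "
from plan import *
to(.4969,-.2909,.14,62.7)"
```

```text
from [0.5048 0.1051 0.0882] 97.82 -> tx 6.17 ty -39.12 tz -5.18 twist 5.85
```

>>> jog_arm(series=[{"tx": -1, "ty": 0, "tz": -1, "twist": 0}, {"tx": -1, "ty": 0, "tz": -5.5, "twist": 0}, {"tx": 6.2, "ty": -39.1, "tz": -6, "twist": 5.85}, {"tx": 6.2, "ty": -39.1, "tz": -6, "twist": 5.85}, {"tx": 6.2, "ty": -39.1, "tz": -6, "twist": 5.85}], claw=0)

```text
time: 4.4
tool_pos: [0.5024, -0.0453, 0.1441]
eef_rot: [0.158, 0.987, 0.0, 0.001]
force: [1.5, -0.8, 0.9]
grip_width: -0.003
grasp_force: 0.0
```

```bash
python3 -c "
from plan import *
to(.4969,-.2909,.14,62.7)"
```

```text
from [ 0.5024 -0.0453  0.1441] 71.78 -> tx -7.16 ty -23.50 tz 0.41 twist 1.51
```

>>> jog_arm(series=[{"tx": -7.2, "ty": -23.5, "tz": 0.4, "twist": 1.5}, {"tx": -7.2, "ty": -23.5, "tz": 0.4, "twist": 1.5}, {"tx": -7.2, "ty": -23.5, "tz": 0.4, "twist": 1.5}, {"tx": -7.2, "ty": -23.5, "tz": 0.4, "twist": 1.5}, {"tx": -7.2, "ty": -23.5, "tz": 0.4, "twist": 1.5}], claw=1)

```text
time: 4.9
tool_pos: [0.4982, -0.2919, 0.1398]
eef_rot: [0.234, 0.972, -0.0, 0.001]
force: [1.2, 0.4, -0.1]
grip_width: 0.847
grasp_force: 0.0
```

```bash
python3 -c "
from plan import *
to(.4969,-.2909,.003,62.7)
p=optics.grab_frame('wrist'); save(p,'w1.png'); C=cloud(p)
for d in finder.masks_of('marker_short',p)[:1]:
    m=d['mask']&(C[...,2]>.022)&(C[...,2]<.045); B=C[m][:,:2]; print(d['conf'],cv2.minAreaRect((B*1000).astype(np.float32)),np.median(C[m],0)); f=cv2.fitLine(B.astype(np.float32),cv2.DIST_HUBER,0,.001,.001).ravel();u=f[:2]*np.sign(f[0]);print(f,np.degrees(np.arctan2(u[1],u[0])), 'lat offset of planned', (np.array([.4969,-.2909])-f[2:])@[-u[1],u[0]])
    P=C[d['mask']&(C[...,2]>.006)&(C[...,2]<.045)][:,:2]; s=(P-f[2:])@u; print('origin',f[2:]+u*(s.max()-.05),f[2:]+u*(s.min()+.085))
"
```

```text
from [ 0.4982 -0.2919  0.1398] 62.99 -> tx 0.16 ty 0.03 tz 13.68 twist 0.05
0.86 ((484.6097106933594, -285.776123046875), (33.58853530883789, 134.34385681152344), 62.71477508544922) [ 0.48965088 -0.28854631  0.03177702]
[ 0.8867278  -0.46229196  0.49053392 -0.2887161 ] -27.5351 lat offset of planned 0.0010064703148970236
origin [ 0.49991795 -0.29360844] [ 0.50043432 -0.29387764]
```

View pics/w1.png

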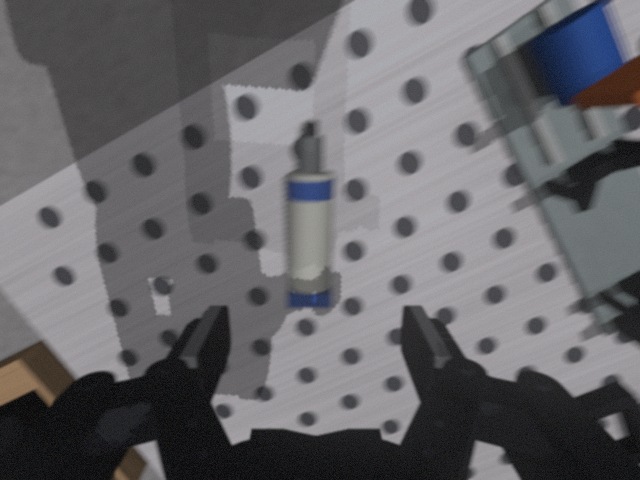

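>>> jog_arm(series=[{"tx": 0.2, "ty": 0, "tz": 5, "twist": 0}, {"tx": 0.2, "ty": 0, "tz": 9.5, "twist": 0}, {"tx": 0.2, "ty": 0, "tz": 12.5, "twist": 0}, {"tx": 0.2, "ty": 0, "tz": 13.7, "twist": 0}, {"tx": 0.2, "ty": 0, "tz": 13.7, "twist": 0}], claw=1)

```text
time: 5.5
tool_pos: [0.4966, -0.2881, 0.0007]
eef_rot: [0.233, 0.972, 0.001, -0.001]
force: [0.3, -1.2, -0.3]
grip_width: 1.0
grasp_force: 0.0
```

>>> jog_arm(series=[{"tx": 0, "ty": 0, "tz": 0, "twist": 0}, {"tx": 0, "ty": 0, "tz": 0, "twist": 0}, {"tx": 0, "ty": 0, "tz": 0, "twist": 0}, {"tx": 0, "ty": 0, "tz": 0, "twist": 0}, {"tx": 0, "ty": 0, "tz": 0, "twist": 0}], claw=0)

```text
time: 6.0
tool_pos: [0.498, -0.2899, 0.0026]
eef_rot: [0.234, 0.972, -0.0, 0.001]
force: [-0.6, 0.9, 5.9]
grip_width: 0.379
grasp_force: 59.0
```

>>> jog_arm(series=[{"tx": 0, "ty": 0, "tz": 0, "twist": 0}, {"tx": 0, "ty": 0, "tz": 0, "twist": 0}], claw=0)

```text
time: 6.2
tool_pos: [0.498, -0.2898, 0.0027]
eef_rot: [0.234, 0.972, -0.0, 0.001]
force: [-1.0, 0.1, 5.4]
grip_width: 0.376
grasp_force: 59.0
```

```bash
python3 -c "
from plan import *
o=bot.get_obs();print(o['time'],o['tool_pos'],o['grip_width'],o['grasp_force'],o['force'])
p=optics.grab_frame('wrist');C=cloud(p);print([C[r,c].round(3) for r,c in((390,30),(360,40),(460,120))])"
```

```text
6.2 [ 0.49800454 -0.28984847  0.00266161] 0.3761180452245845 59.00027096271515 [-0.99558101  0.09980086  5.40846433]
[array([ 0.473, -0.431,  0.001]), array([ 0.462, -0.414,  0.001]), array([ 0.473, -0.328,  0.079])]
```

>>> jog_arm(series=[{"tx": 0, "ty": 0, "tz": -2, "twist": 0}, {"tx": 0, "ty": 0, "tz": -6, "twist": 0}, {"tx": 0, "ty": 0, "tz": -10, "twist": 0}, {"tx": 0, "ty": 0, "tz": -13.5, "twist": 0}, {"tx": 0, "ty": 0, "tz": -14.3, "twist": 0}], claw=0)

```text
time: 6.75
tool_pos: [0.4992, -0.2906, 0.1487]
eef_rot: [0.234, 0.972, -0.001, 0.004]
force: [1.0, -0.8, -1.2]
grip_width: 0.378
grasp_force: 59.8
```

```bash
python3 -c "
from plan import *
o=bot.get_obs();print(o['grip_width'],o['grasp_force'])
to(.5894,.1135,.145,97.8)"
```

```text
0.378001568328179 59.79311227798462
from [ 0.4992 -0.2906  0.1487] 62.99 -> tx 10.32 ty 40.10 tz 0.37 twist -5.80
```

>>> jog_arm(series=[{"tx": 1, "ty": 4, "tz": 0.2, "twist": -1}, {"tx": 2, "ty": 8, "tz": 0.2, "twist": -2}, {"tx": 3, "ty": 12, "tz": 0.2, "twist": -3}, {"tx": 4.1, "ty": 16, "tz": 0.2, "twist": -4}, {"tx": 5.1, "ty": 20, "tz": 0.2, "twist": -5}], claw=0)

```text
time: 7.25
tool_pos: [0.5417, -0.0863, 0.1407]
eef_rot: [-0.028, 1.0, 0.0, -0.001]
force: [0.5, 0.0, -1.9]
grip_width: 0.381
grasp_force: 60.1
```

```bash
python3 -c "
from plan import *
to(.5894,.1135,.145,97.8)"
```

```text
from [ 0.5417 -0.0863  0.1407] 93.22 -> tx -5.89 ty 19.68 tz -0.43 twist -0.76
```

>>> jog_arm(series=[{"tx": -1.5, "ty": 5, "tz": -0.4, "twist": -0.8}, {"tx": -3, "ty": 10, "tz": -0.4, "twist": -0.8}, {"tx": -4.5, "ty": 14, "tz": -0.4, "twist": -0.8}, {"tx": -5.6, "ty": 18, "tz": -0.4, "twist": -0.8}, {"tx": -5.9, "ty": 19.7, "tz": -0.4, "twist": -0.8}], claw=0)

```text
time: 7.75
tool_pos: [0.591, 0.1153, 0.1445]
eef_rot: [-0.07, 0.998, 0.0, -0.001]
force: [-0.2, -0.8, -1.0]
grip_width: 0.379
grasp_force: 60.0
```

>>> jog_arm(series=[{"tx": 0, "ty": 0, "tz": 0, "twist": 0}, {"tx": 0, "ty": 0, "tz": 0, "twist": 0}], claw=0)

```text
time: 7.95
tool_pos: [0.5903, 0.1111, 0.1451]
eef_rot: [-0.068, 0.998, -0.001, -0.001]
force: [0.2, -0.2, -1.4]
grip_width: 0.378
grasp_force: 60.0
```

```bash
python3 -c "
from plan import *
to(.5894,.1135,.036,97.8)"; python3 tabs.py
```

```text
from [0.5903 0.1111 0.1451] 97.83 -> tx 0.05 ty 0.25 tz 10.91 twist 0.00
long 106 -125.32879088276789 [-128.78907128 -121.1567845 ]
  tcp in cradle 12.954033433679722 194.56702752021639
short 0  
  tcp in cradle -5.338858367941349 -3.0789947254493426
```

>>> jog_arm(series=[{"tx": 0.1, "ty": 0.2, "tz": 3, "twist": 0}, {"tx": 0.1, "ty": 0.2, "tz": 6, "twist": 0}, {"tx": 0.1, "ty": 0.2, "tz": 8.5, "twist": 0}, {"tx": 0.1, "ty": 0.2, "tz": 10.2, "twist": 0}, {"tx": 0.1, "ty": 0.2, "tz": 10.7, "twist": 0}], claw=0)

```text
time: 8.5
tool_pos: [0.5884, 0.112, 0.0375]
eef_rot: [-0.067, 0.998, 0.0, -0.002]
force: [-3.7, 2.8, 5.7]
grip_width: 0.377
grasp_force: 60.8
```

>>> jog_arm(series=[{"tx": 0, "ty": 0, "tz": 0, "twist": 0}, {"tx": 0, "ty": 0, "tz": 0, "twist": 0}], claw=0)

```text
time: 8.7
tool_pos: [0.5906, 0.1129, 0.04]
eef_rot: [-0.068, 0.998, -0.0, 0.001]
force: [0.8, 0.1, -1.4]
grip_width: 0.376
grasp_force: 60.2
```

```bash
python3 -c "
from plan import *
to(.5894,.1135,.035,97.8)
p=optics.grab_frame('top');C=cloud(p)
f=p['frame'][180:330,210:440]
cv2.imwrite('pics/t2.png',cv2.resize(cv2.cvtColor(f,cv2.COLOR_RGB2BGR),None,fx=3.4,fy=3.4,interpolation=cv2.INTER_CUBIC))"
```

```text
from [0.5906 0.1129 0.04  ] 97.75 -> tx 0.11 ty 0.07 tz 0.50 twist -0.01
```

View pics/t2.png

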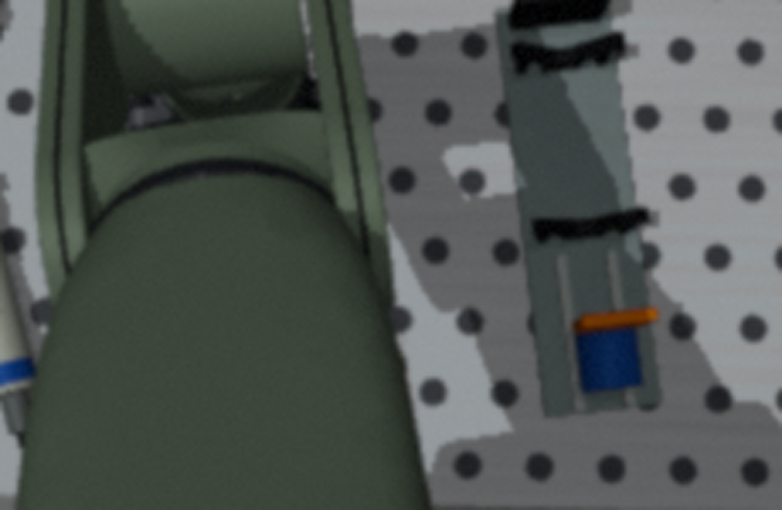

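>>> jog_arm(series=[{"tx": 0.1, "ty": 0.1, "tz": 0.2, "twist": 0}, {"tx": 0.1, "ty": 0.1, "tz": 0.4, "twist": 0}, {"tx": 0.1, "ty": 0.1, "tz": 0.4, "twist": 0}, {"tx": 0.1, "ty": 0.1, "tz": 0.4, "twist": 0}], claw=0)

```text
time: 9.15
tool_pos: [0.5891, 0.1143, 0.0358]
eef_rot: [-0.068, 0.998, -0.0, 0.001]
force: [-0.1, -2.2, 5.1]
grip_width: 0.376
grasp_force: 60.5
```

>>> jog_arm(series=[{"tx": 0, "ty": 0, "tz": 0, "twist": 0}, {"tx": 0, "ty": 0, "tz": 0, "twist": 0}, {"tx": 0, "ty": 0, "tz": 0, "twist": 0}, {"tx": 0, "ty": 0, "tz": 0, "twist": 0}], claw=1)

```text
time: 9.55
tool_pos: [0.5887, 0.1147, 0.0349]
eef_rot: [-0.068, 0.998, 0.0, -0.0]
force: [-0.4, -0.4, -0.3]
grip_width: 0.997
grasp_force: 0.0
```

>>> jog_arm(series=[{"tx": 0, "ty": 0, "tz": -2, "twist": 0}, {"tx": 0, "ty": 0, "tz": -6, "twist": 0}, {"tx": 0, "ty": 0, "tz": -10, "twist": 0}, {"tx": 0, "ty": 0, "tz": -11.5, "twist": 0}, {"tx": 0, "ty": 0, "tz": -11.5, "twist": 0}], claw=1)

```text
time: 10.05
tool_pos: [0.5904, 0.1149, 0.153]
eef_rot: [-0.068, 0.998, 0.0, 0.003]
force: [-0.5, -0.0, -0.6]
grip_width: 1.0
grasp_force: 0.0
```

```bash
python3 - <<'E'
from plan import *
p=optics.grab_frame('wrist'); save(p,'w2.png'); C=cloud(p)
u=np.array([np.cos(np.radians(7.8)),np.sin(np.radians(7.8))])
d=(C[...,:2]-(.5953,.1143))*1000; a=d@u; l=d@[-u[1],u[0]]
for q in finder.masks_of('marker_short',p)[:2]:
    m=q['mask']&(C[...,2]>.03)&(C[...,2]<.085); print(q['conf'],np.percentile(a[m],[0,1,99,100]),np.percentile(l[m],[2,98]),np.percentile(C[m][:,2],[5,50,98]))
w=np.array([.5003,.2807])+np.array([.9506,.3106])*-.006
to(*w,.14,108.1)
E
```

```text
0.9 [-87.01211596 -84.03643218  46.07252983  53.98394238] [-14.59966257  16.97074973] [0.05435256 0.06430164 0.06785542]Traceback (most recent call last):
  File "<stdin>", line 6, in <module>
    return _quantile_unchecked(
        a, q, axis, out, overwrite_input, method, keepdims, weights)
    return _ureduce(a,
                    func=_quantile_ureduce_func,
    ...<5 lines>...
                    overwrite_input=overwrite_input,
                    method=method)
    r = func(a, **kwargs)
    result = _quantile(arr,
                       quantiles=q,
    ...<2 lines>...
                       out=out,
                       weights=wgt)
    slices_having_nans = np.isnan(arr[-1, ...])
                                  ~~~^^^^^^^^^
IndexError: index -1 is out of bounds for axis 0 with size 0
```

View pics/w2.png

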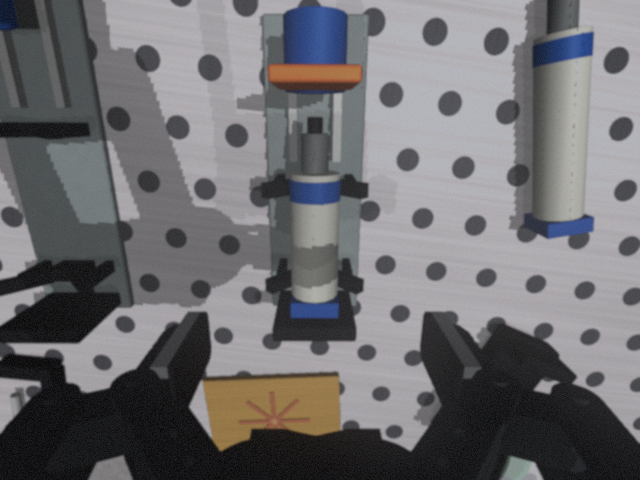

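```bash
python3 - <<'E'
from plan import *
w=np.array([.5003,.2807])+np.array([.9506,.3106])*-.006
print(w);to(*w,.14,108.1)
E
```

```text
[0.4945964 0.2788364]
from [0.5882 0.1145 0.1493] 97.8 -> tx 7.05 ty 17.56 tz 0.93 twist -1.72
```

>>> jog_arm(series=[{"tx": 7, "ty": 17.5, "tz": 0.8, "twist": -1.7}, {"tx": 7, "ty": 17.5, "tz": 0.8, "twist": -1.7}, {"tx": 7, "ty": 17.5, "tz": 0.8, "twist": -1.7}, {"tx": 7, "ty": 17.5, "tz": 0.8, "twist": -1.7}, {"tx": 7, "ty": 17.5, "tz": 0.8, "twist": -1.7}], claw=1)

```text
time: 10.65
tool_pos: [0.4921, 0.2813, 0.1396]
eef_rot: [-0.159, 0.987, -0.0, -0.003]
force: [0.8, -0.7, 0.7]
grip_width: 1.002
grasp_force: 0.0
```

```bash
python3 - <<'E'
from plan import *
p=optics.grab_frame('wrist'); C=cloud(p); w=np.array([.4946,.2788])
for d in finder.masks_of('marker_long',p)[:2]:
    m=d['mask']&(C[...,2]>.022)&(C[...,2]<.045); B=C[m][:,:2]; f=cv2.fitLine(B.astype(np.float32),cv2.DIST_HUBER,0,.001,.001).ravel();u=f[:2]*np.sign(f[0]);print(d['conf'],p['frame'][m].mean(0),f,np.degrees(np.arctan2(u[1],u[0])), 'lat', (w-f[2:])@[-u[1],u[0]])
    P=C[d['mask']&(C[...,2]>.006)&(C[...,2]<.045)][:,:2]; s=(P-f[2:])@u; print('origin',f[2:]+u*(s.max()-.07),f[2:]+u*(s.min()+.105))
to(*w,.003,108.1)
E
```

```text
0.65 [133.96220149  89.70140756 105.22568401] [0.9930569  0.11763519 0.47488424 0.43465716] 6.755642 lat -0.15709429057688587
origin [0.4819672  0.43549619] [0.50179869 0.43784538]
from [0.4945 0.2784 0.1403] 108.12 -> tx -0.02 ty 0.03 tz 13.73 twist 0.00
```

>>> jog_arm(series=[{"tx": 0, "ty": 0, "tz": 5, "twist": 0}, {"tx": 0, "ty": 0, "tz": 9.5, "twist": 0}, {"tx": 0, "ty": 0, "tz": 12.5, "twist": 0}, {"tx": 0, "ty": 0, "tz": 13.7, "twist": 0}, {"tx": 0, "ty": 0, "tz": 13.7, "twist": 0}], claw=1)

```text
time: 11.25
tool_pos: [0.4952, 0.2768, 0.0032]
eef_rot: [-0.156, 0.988, -0.001, -0.002]
force: [0.4, 0.3, 1.4]
grip_width: 0.999
grasp_force: 0.0
```

>>> jog_arm(series=[{"tx": 0, "ty": 0, "tz": 0, "twist": 0}, {"tx": 0, "ty": 0, "tz": 0, "twist": 0}, {"tx": 0, "ty": 0, "tz": 0, "twist": 0}, {"tx": 0, "ty": 0, "tz": 0, "twist": 0}, {"tx": 0, "ty": 0, "tz": 0, "twist": 0}], claw=0)

```text
time: 11.75
tool_pos: [0.4965, 0.2789, 0.0067]
eef_rot: [-0.157, 0.988, 0.0, 0.001]
force: [-0.6, -0.4, 4.9]
grip_width: 0.374
grasp_force: 59.2
```

>>> jog_arm(series=[{"tx": 0, "ty": 0, "tz": 0, "twist": 0}, {"tx": 0, "ty": 0, "tz": 0, "twist": 0}], claw=0)

```text
time: 11.95
tool_pos: [0.4966, 0.2789, 0.0067]
eef_rot: [-0.157, 0.988, 0.0, 0.001]
force: [-0.9, -0.6, 6.0]
grip_width: 0.377
grasp_force: 59.2
```

>>> jog_arm(series=[{"tx": 0, "ty": 0, "tz": -2, "twist": 0}, {"tx": 0, "ty": 0, "tz": -6, "twist": 0}, {"tx": 0, "ty": 0, "tz": -10, "twist": 0}, {"tx": 0, "ty": 0, "tz": -14, "twist": 0}, {"tx": 0, "ty": 0, "tz": -15.3, "twist": 0}], claw=0)

```text
time: 12.45
tool_pos: [0.4976, 0.2795, 0.163]
eef_rot: [-0.157, 0.988, 0.001, 0.004]
force: [0.3, -0.5, -1.3]
grip_width: 0.378
grasp_force: 59.7
```

```bash
python3 -c "
from plan import *
to(.5981,-.0848,.16,97.8)"
```

```text
from [0.4976 0.2795 0.163 ] 108.01 -> tx 1.71 ty -37.76 tz 0.30 twist 1.70
```

>>> jog_arm(series=[{"tx": 0.2, "ty": -4, "tz": 0, "twist": 0.4}, {"tx": 0.4, "ty": -8, "tz": 0, "twist": 0.8}, {"tx": 0.6, "ty": -12, "tz": 0, "twist": 1.2}, {"tx": 0.8, "ty": -16, "tz": 0, "twist": 1.7}, {"tx": 1, "ty": -20, "tz": 0, "twist": 1.7}], claw=0)

```text
time: 12.95
tool_pos: [0.5475, 0.0836, 0.1572]
eef_rot: [-0.068, 0.998, 0.0, -0.001]
force: [0.9, -0.6, -2.1]
grip_width: 0.376
grasp_force: 59.9
```

```bash
python3 -c "
from plan import *
to(.5981,-.0848,.16,97.8)"
```

```text
from [0.5475 0.0836 0.1572] 97.77 -> tx -2.74 ty -17.37 tz -0.28 twist -0.01
```

>>> jog_arm(series=[{"tx": -0.7, "ty": -4.5, "tz": 0, "twist": 0}, {"tx": -1.4, "ty": -9, "tz": 0, "twist": 0}, {"tx": -2.1, "ty": -13, "tz": 0, "twist": 0}, {"tx": -2.6, "ty": -16, "tz": 0, "twist": 0}, {"tx": -2.7, "ty": -17.4, "tz": 0, "twist": 0}], claw=0)

```text
time: 13.45
tool_pos: [0.5984, -0.0862, 0.1569]
eef_rot: [-0.067, 0.998, -0.0, -0.001]
force: [0.2, 0.2, -1.2]
grip_width: 0.379
grasp_force: 59.9
```

>>> jog_arm(series=[{"tx": 0, "ty": 0, "tz": 0, "twist": 0}, {"tx": 0, "ty": 0, "tz": 0, "twist": 0}], claw=0)

```text
time: 13.65
tool_pos: [0.5976, -0.0827, 0.1574]
eef_rot: [-0.068, 0.998, 0.001, -0.001]
force: [0.4, 0.6, -1.4]
grip_width: 0.372
grasp_force: 59.9
```

```bash
python3 -c "
from plan import *
to(.5981,-.0848,.043,97.8)"
```

```text
from [ 0.5976 -0.0827  0.1574] 97.8 -> tx -0.02 ty -0.22 tz 11.44 twist 0.00
```

>>> jog_arm(series=[{"tx": 0, "ty": -0.2, "tz": 3, "twist": 0}, {"tx": 0, "ty": -0.2, "tz": 6, "twist": 0}, {"tx": 0, "ty": -0.2, "tz": 9, "twist": 0}, {"tx": 0, "ty": -0.2, "tz": 10.9, "twist": 0}, {"tx": 0, "ty": -0.2, "tz": 11.4, "twist": 0}], claw=0)

```text
time: 14.15
tool_pos: [0.5969, -0.0835, 0.0419]
eef_rot: [-0.069, 0.998, 0.001, -0.002]
force: [0.0, -1.2, -0.5]
grip_width: 0.377
grasp_force: 59.9
```

>>> jog_arm(series=[{"tx": 0, "ty": 0, "tz": 0, "twist": 0}, {"tx": 0, "ty": 0, "tz": 0.2, "twist": 0}, {"tx": 0, "ty": 0, "tz": 0.3, "twist": 0}, {"tx": 0, "ty": 0, "tz": 0.3, "twist": 0}], claw=0)

```text
time: 14.55
tool_pos: [0.5989, -0.0855, 0.0418]
eef_rot: [-0.068, 0.998, -0.0, 0.001]
force: [0.4, 0.3, -1.2]
grip_width: 0.373
grasp_force: 59.9
```

>>> jog_arm(series=[{"tx": 0, "ty": 0, "tz": 0.1, "twist": 0}, {"tx": 0, "ty": 0, "tz": 0.2, "twist": 0}, {"tx": 0, "ty": 0, "tz": 0.2, "twist": 0}, {"tx": 0, "ty": 0, "tz": 0.2, "twist": 0}], claw=0)

```text
time: 14.95
tool_pos: [0.5991, -0.0852, 0.0403]
eef_rot: [-0.068, 0.998, 0.0, 0.001]
force: [-2.2, 2.4, 5.6]
grip_width: 0.373
grasp_force: 60.7
```

>>> jog_arm(series=[{"tx": 0, "ty": 0, "tz": 0, "twist": 0}, {"tx": 0, "ty": 0, "tz": 0, "twist": 0}, {"tx": 0, "ty": 0, "tz": 0, "twist": 0}, {"tx": 0, "ty": 0, "tz": 0, "twist": 0}], claw=1)

```text
time: 15.35
tool_pos: [0.5985, -0.0857, 0.0388]
eef_rot: [-0.068, 0.998, 0.0, -0.0]
force: [0.4, 0.9, 0.3]
grip_width: 0.994
grasp_force: 0.0
```

>>> jog_arm(series=[{"tx": 0, "ty": 0, "tz": -2, "twist": 0}, {"tx": 0, "ty": 0, "tz": -6, "twist": 0}, {"tx": 0, "ty": 0, "tz": -10, "twist": 0}, {"tx": 0, "ty": 0, "tz": -11, "twist": 0}, {"tx": 0, "ty": 0, "tz": -11, "twist": 0}], claw=1)

```text
time: 15.85
tool_pos: [0.5996, -0.0858, 0.1509]
eef_rot: [-0.068, 0.998, -0.0, 0.002]
force: [0.3, -1.4, -1.2]
grip_width: 1.004
grasp_force: 0.0
```

```bash
python3 - <<'E'
from plan import *
p=optics.grab_frame('wrist'); save(p,'w3.png'); C=cloud(p)
u=np.array([np.cos(np.radians(7.8)),np.sin(np.radians(7.8))])
O=np.array([.604,-.084]);d=(C[...,:2]-O)*1000; a=d@u; l=d@[-u[1],u[0]]
for q in finder.masks_of('marker_long',p)[:1]:
    m=q['mask']&(C[...,2]>.03)&(C[...,2]<.085); print(q['conf'],m.sum(),np.percentile(a[m],[0,1,99,100]),np.percentile(l[m],[2,98]),np.percentile(C[m][:,2],[5,50,98])) if m.any() else 0
w=O-.155*u; to(*w,.15,97.8)
E
```

```text
0.68 11221 [-105.93355542 -101.87052636   66.5319665    74.07712346] [-14.81822879  16.71676589] [0.05467499 0.06441659 0.0678755 ]
from [ 0.5977 -0.0855  0.1478] 97.8 -> tx 14.85 ty 0.06 tz -0.22 twist -0.00
```

View pics/w3.png

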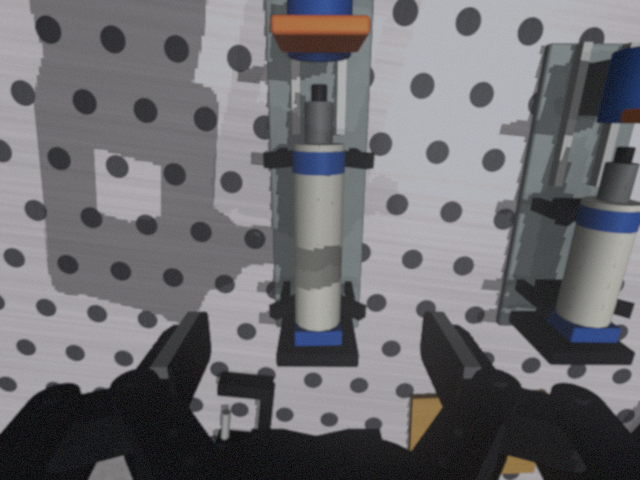

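>>> jog_arm(series=[{"tx": 4.5, "ty": 0, "tz": 0, "twist": 0}, {"tx": 9, "ty": 0, "tz": 0, "twist": 0}, {"tx": 13, "ty": 0, "tz": 0, "twist": 0}, {"tx": 14.9, "ty": 0, "tz": 0, "twist": 0}, {"tx": 14.9, "ty": 0, "tz": 0, "twist": 0}], claw=0)

```text
time: 16.45
tool_pos: [0.447, -0.1055, 0.1472]
eef_rot: [-0.067, 0.998, 0.001, -0.003]
force: [1.1, -0.4, -0.5]
grip_width: 0.148
grasp_force: 0.0
```

```bash
python3 - <<'E'
from plan import *
u=np.array([np.cos(np.radians(7.8)),np.sin(np.radians(7.8))]);w=np.array([.604,-.084])-.155*u; to(*w,.085,97.8)
E
```

```text
from [ 0.447  -0.1055  0.1472] 97.73 -> tx -0.35 ty 0.00 tz 6.22 twist -0.01
```

>>> jog_arm(series=[{"tx": 0, "ty": 0, "tz": 3, "twist": 0}, {"tx": 0, "ty": 0, "tz": 6, "twist": 0}, {"tx": 0, "ty": 0, "tz": 6, "twist": 0}], claw=0)

```text
time: 16.75
tool_pos: [0.4486, -0.105, 0.0851]
eef_rot: [-0.068, 0.998, 0.002, -0.004]
force: [-0.2, 0.4, -0.4]
grip_width: 0.0
grasp_force: 0.0
```

>>> jog_arm(series=[{"tx": -1, "ty": 0, "tz": 0, "twist": 0}, {"tx": -2, "ty": 0, "tz": 0, "twist": 0}, {"tx": -3, "ty": 0, "tz": 0, "twist": 0}, {"tx": -4, "ty": 0, "tz": 0, "twist": 0}, {"tx": -5, "ty": 0, "tz": 0, "twist": 0}], claw=0)

```text
time: 17.25
tool_pos: [0.4997, -0.0993, 0.0893]
eef_rot: [-0.069, 0.998, -0.0, -0.002]
force: [-6.5, -4.1, -1.5]
grip_width: -0.005
grasp_force: 3.3
```

>>> jog_arm(series=[{"tx": -0.6, "ty": 0, "tz": 0, "twist": 0}, {"tx": -1, "ty": 0, "tz": 0, "twist": 0}, {"tx": -1, "ty": 0, "tz": 0, "twist": 0}], claw=0)

```text
time: 17.55
tool_pos: [0.5105, -0.0979, 0.0893]
eef_rot: [-0.068, 0.998, -0.0, -0.001]
force: [-3.7, -1.7, -3.1]
grip_width: 0.0
grasp_force: 2.1
```

```bash
python3 tabs.py
```

```text
long 0  
  tcp in cradle -94.48744583853906 -1.060258868012566
short 116 -106.52725932428665 [-109.69965458 -101.9424325 ]
  tcp in cradle -112.78033764016013 -198.70628111367827
```

>>> jog_arm(series=[{"tx": -0.3, "ty": 0, "tz": 0, "twist": 0}, {"tx": -0.3, "ty": 0, "tz": 0, "twist": 0}], claw=0)

```text
time: 17.8
tool_pos: [0.5131, -0.0975, 0.0893]
eef_rot: [-0.068, 0.998, -0.0, -0.001]
force: [-4.5, -2.4, -2.7]
grip_width: -0.002
grasp_force: 2.4
```

>>> jog_arm(series=[{"tx": -0.2, "ty": 0, "tz": 0, "twist": 0}, {"tx": -0.2, "ty": 0, "tz": 0, "twist": 0}], claw=0)

```text
time: 18.0
tool_pos: [0.5143, -0.0973, 0.0893]
eef_rot: [-0.068, 0.998, -0.0, -0.002]
force: [-7.3, -2.6, 0.2]
grip_width: -0.002
grasp_force: 3.4
```

>>> jog_arm(series=[{"tx": -0.2, "ty": 0, "tz": 0, "twist": 0}, {"tx": -0.2, "ty": 0, "tz": 0, "twist": 0}], claw=0)

```text
time: 18.2
tool_pos: [0.5144, -0.0973, 0.0894]
eef_rot: [-0.069, 0.998, -0.0, -0.004]
force: [-11.2, -4.4, 3.1]
grip_width: -0.0
grasp_force: 5.8
```

```bash
python3 - <<'E'
from plan import *
u=np.array([np.cos(np.radians(7.8)),np.sin(np.radians(7.8))]);w=np.array([.5953,.1143])-.134*u; to(*w,.15,97.8)
E
```

```text
from [ 0.5144 -0.0973  0.0894] 97.87 -> tx 2.49 ty 19.87 tz -6.06 twist 0.01
```

>>> jog_arm(series=[{"tx": 1.5, "ty": 0, "tz": 0, "twist": 0}, {"tx": 2.5, "ty": 0, "tz": -4, "twist": 0}, {"tx": 2.5, "ty": 0, "tz": -6, "twist": 0}, {"tx": 2.5, "ty": 5, "tz": -6, "twist": 0}, {"tx": 2.5, "ty": 10, "tz": -6, "twist": 0}], claw=0)

```text
time: 18.7
tool_pos: [0.4819, -0.0005, 0.1516]
eef_rot: [-0.066, 0.998, 0.0, 0.004]
force: [0.8, -0.7, -0.4]
grip_width: -0.002
grasp_force: 0.0
```

>>> jog_arm(series=[{"tx": 0, "ty": 4, "tz": 0, "twist": 0}, {"tx": 0, "ty": 8, "tz": 0, "twist": 0}, {"tx": 0, "ty": 9.9, "tz": 0, "twist": 0}, {"tx": 0, "ty": 9.9, "tz": 0, "twist": 0}], claw=0)

```text
time: 19.1
tool_pos: [0.4671, 0.1, 0.1506]
eef_rot: [-0.07, 0.998, 0.001, 0.002]
force: [0.3, -0.4, -0.8]
grip_width: -0.003
grasp_force: 0.0
```

```bash
python3 - <<'E'
from plan import *
u=np.array([np.cos(np.radians(7.8)),np.sin(np.radians(7.8))]);w=np.array([.5953,.1143])-.134*u; to(*w,.085,97.8)
E
python3 tabs.py
```

```text
from [0.4671 0.1    0.1506] 98.02 -> tx 0.51 ty -0.32 tz 6.56 twist 0.04
long 118 -76.27757329129368 [-79.49002919 -71.8495957 ]
  tcp in cradle -110.86564191011968 199.40586318406753
short 0  
  tcp in cradle -129.15853371174074 1.75984093840181
```

>>> jog_arm(series=[{"tx": 0.5, "ty": -0.2, "tz": 2, "twist": 0}, {"tx": 0.5, "ty": -0.2, "tz": 5, "twist": 0}, {"tx": 0.5, "ty": -0.2, "tz": 6.3, "twist": 0}, {"tx": 0.5, "ty": -0.2, "tz": 6.3, "twist": 0}], claw=0)

```text
time: 19.55
tool_pos: [0.4607, 0.0933, 0.085]
eef_rot: [-0.067, 0.998, -0.0, -0.001]
force: [-0.3, -0.2, 0.1]
grip_width: -0.001
grasp_force: 0.0
```

>>> jog_arm(series=[{"tx": -1, "ty": 0, "tz": 0, "twist": 0}, {"tx": -2, "ty": 0, "tz": 0, "twist": 0}, {"tx": -3, "ty": 0, "tz": 0, "twist": 0}, {"tx": -4, "ty": 0, "tz": 0, "twist": 0}, {"tx": -5, "ty": 0, "tz": 0, "twist": 0}], claw=0)

```text
time: 20.05
tool_pos: [0.5101, 0.1005, 0.0869]
eef_rot: [-0.068, 0.998, -0.0, -0.001]
force: [-6.4, -2.6, 5.0]
grip_width: -0.001
grasp_force: 3.3
```

>>> jog_arm(series=[{"tx": -0.5, "ty": 0, "tz": 0, "twist": 0}, {"tx": -0.9, "ty": 0, "tz": 0, "twist": 0}, {"tx": -0.9, "ty": 0, "tz": 0, "twist": 0}], claw=0)

```text
time: 20.35
tool_pos: [0.5198, 0.1018, 0.0868]
eef_rot: [-0.068, 0.998, -0.0, -0.0]
force: [-4.8, -3.1, 1.8]
grip_width: 0.003
grasp_force: 2.1
```

```bash
python3 tabs.py
```

```text
long 120 -76.29170962229446 [-79.49657768 -71.81749533]
  tcp in cradle -58.20617811834626 195.56182240249498
short 0  
  tcp in cradle -76.49906991996733 -2.0841998431707367
```

>>> jog_arm(series=[{"tx": -0.3, "ty": 0, "tz": 0, "twist": 0}, {"tx": -0.5, "ty": 0, "tz": 0, "twist": 0}, {"tx": -0.5, "ty": 0, "tz": 0, "twist": 0}], claw=0)

```text
time: 20.7
tool_pos: [0.5241, 0.1026, 0.0866]
eef_rot: [-0.068, 0.998, -0.0, -0.001]
force: [-4.4, -2.4, 2.8]
grip_width: -0.001
grasp_force: 2.5
```

>>> jog_arm(series=[{"tx": -0.2, "ty": 0, "tz": 0, "twist": 0}, {"tx": -0.2, "ty": 0, "tz": 0, "twist": 0}], claw=0)

```text
time: 20.9
tool_pos: [0.5254, 0.1028, 0.0866]
eef_rot: [-0.068, 0.998, -0.0, -0.001]
force: [-6.3, -2.6, 3.9]
grip_width: -0.0
grasp_force: 3.3
```

>>> jog_arm(series=[{"tx": -0.2, "ty": 0, "tz": 0, "twist": 0}, {"tx": -0.2, "ty": 0, "tz": 0, "twist": 0}], claw=0)

```text
time: 21.1
tool_pos: [0.5254, 0.1028, 0.0865]
eef_rot: [-0.068, 0.998, -0.0, -0.004]
force: [-10.2, -2.6, 7.2]
grip_width: -0.001
grasp_force: 5.5
```

Stalled at home. Retreat and verify.

>>> jog_arm(series=[{"tx": 1.5, "ty": 0, "tz": 0, "twist": 0}, {"tx": 2.5, "ty": 0, "tz": -3, "twist": 0}, {"tx": 3, "ty": 0, "tz": -8, "twist": 0}, {"tx": 6, "ty": 4, "tz": -11, "twist": 0}, {"tx": 8, "ty": 8, "tz": -12, "twist": 0}], claw=0)

```text
time: 21.6
tool_pos: [0.4429, 0.1698, 0.2091]
eef_rot: [-0.066, 0.998, 0.001, 0.005]
force: [1.4, 1.0, 0.5]
grip_width: -0.003
grasp_force: 0.0
```

>>> jog_arm(series=[{"tx": 2, "ty": 5, "tz": 0, "twist": 0}, {"tx": 4, "ty": 10, "tz": 0, "twist": 0}, {"tx": 6, "ty": 14, "tz": 0, "twist": 0}, {"tx": 6, "ty": 18, "tz": 0, "twist": 0}, {"tx": 6, "ty": 18, "tz": 0, "twist": 0}], claw=0)

```text
time: 22.1
tool_pos: [0.3567, 0.3447, 0.2064]
eef_rot: [-0.071, 0.997, 0.003, 0.002]
force: [0.4, -0.5, -0.0]
grip_width: -0.004
grasp_force: 0.0
```

```bash
python3 tabs.py; python3 - <<'E'
from plan import *
p=optics.grab_frame('top')
cv2.imwrite('pics/t9.png',cv2.resize(cv2.cvtColor(p["frame"],cv2.COLOR_RGB2BGR)[90:390,90:530],None,fx=1.8,fy=1.8,interpolation=cv2.INTER_CUBIC))
E
```

```text
long 118 -76.3719305717575 [-79.5243171  -71.95919257]
  tcp in cradle -186.94570490350822 455.7356062429862
short 124 -56.90994584864437 [-59.769483   -52.37549072]
  tcp in cradle -205.23859670512925 258.08958399732046
```

View pics/t9.png

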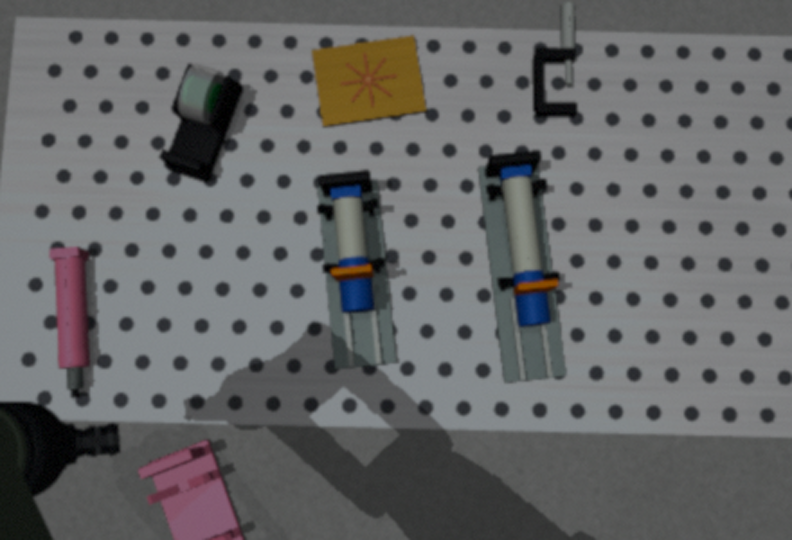

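```bash
python3 -c "
from bench import bot
print(bot.job_done())"
```

```text
the job is handed in; nothing more can be done
None
```

Both markers are laid in their own cradles with the nib toward the cap. The short cap was drawn fully off before its marker went in, then both caps were pushed home against their stops. The tape dispenser, brass plate, micrometer and pink look-alikes were left in place, and the job was handed in at about 22 s.

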